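Sort the counter before cooking

TASK

Sort the five loose things on the counter: stand the small blue pot and the small terracotta pot upright on the turntable, each in the half that holds the large jar of its own colour; put the tomato and the onion in the colander; and lay the wooden spoon flat inside the dark wooden tray. Leave the two large jars standing where they are.

Things in the scene. Friction and masses are not known exactly. Their poses are not given: they have to be found in the camera images.
- turntable: white round plastic turntable, fixed, turned any way round; deck 250 mm across, 30 mm above the counter. Origin: centre of its underside. A grey rib, 6 mm wide, 12 mm high, along its x axis splits the deck in halves. Blue jar in the +y half near x -45, y +55 mm, terracotta jar in the -y half near x -45, y -55 mm; the deck is free around x +45, y +55 and x +45, y -55 mm
- blue_jar: large blue ceramic jar standing on the turntable, 66 mm across, 80 mm high with its wooden knob, loose; marks the half for blue. Origin: centre of its underside
- terracotta_jar: large orange-brown terracotta jar on the turntable, same shape and size as the blue jar, loose; marks the half for terracotta. Origin: centre of its underside
- colander: round open stainless steel colander, fixed where it stands; rim 230 mm across and 62 mm high, walls 3 mm, inner floor flat, about 164 mm across, 12 mm above the counter, widening upwards; wire loops just below the rim reach 130 mm from the centre on its +y and -y sides. Origin: centre of its underside
- tray: dark wooden open tray, fixed, outside 230 x 100 x 28 mm (x, y, z), walls and floor 6 mm thick, so the inside is 218 x 88 mm. Origin: centre of its underside, long side along x. Things not listed (lid, container, cup, mortar) stand clear of all these, at most 70 mm high; taller ones only at the sides, |y| > 0.55 m
- blue_pot: small blue ceramic spice pot with lid, upright round body 44 mm across and 44 mm high, 56 mm with lid and knob, about 100 g. Origin: centre of its underside, z up
- terracotta_pot: small orange-brown terracotta spice pot with lid, same shape and size as the blue pot. Origin: centre of its underside, z up
- tomato: firm red tomato with a green star on top, flat-bottomed, 54 mm across at 20 mm height, 42 mm high, about 90 g. Origin: centre of its underside
- onion: dark purple onion, flat-bottomed, 50 mm across at 22 mm height, 52 mm high with its tip, about 90 g. Origin: centre of its underside
- spoon: pale wooden spoon lying flat, 179 mm long (x from -90 to +89 mm), 10 mm thick. Handle 14 mm wide from x = -90 to +45 mm, round head 44 mm across centred at x = +67 mm. Origin: on the underside at mid-length, z up; centre of mass near x = +13 mm.
Mind the look-alikes: they are no part of the job. What is shaped like the blue_pot but yellow is not meant.

How it is judged (in metres and radians):
At the end, for the whole second after the job is handed in: Pots upright (7 deg) on the deck within 108 mm of its centre, over 15 mm into the half of their own colour; tomato and onion in the colander within 105 mm of its axis; spoon flat in the tray, middle within 30 x 40 mm of the tray's; jars upright within 20 mm of their start; all released, at rest (horizontal distance between each of blue_pot, terracotta_pot and turntable below 0.108 m and y of blue_pot in the frame of turntable above 0.015 m and z of blue_pot in the frame of turntable between 0.024 and 0.036 m and angle between each of blue_pot, terracotta_pot, blue_jar, terracotta_jar's own z axis and vertical below 0.12 rad and y of terracotta_pot in the frame of turntable below -0.015 m and z of terracotta_pot in the frame of turntable between 0.024 and 0.036 m and horizontal distance between each of tomato, onion and colander below 0.105 m and z of tomato in the frame of colander between 0.005 and 0.07 m and z of onion in the frame of colander between 0.005 and 0.07 m and x of spoon in the frame of tray between -0.03 and 0.03 m and y of spoon in the frame of tray between -0.04 and 0.04 m and z of spoon in the frame of tray below 0.02 m and angle between the z axis of spoon and the z axis of tray, either way round below 0.12 rad and distance of each of blue_jar, terracotta_jar from where it was at the start of the episode below 0.02 m and linear speed of each of blue_pot, terracotta_pot, tomato, onion, spoon below 0.02 m/s); the robot touches nothing.
It fails at once if the blue jar is pushed more than 20 mm or tipped (distance of blue_jar from where it was at the start of the episode above 0.02 m or angle between blue_jar's own z axis and vertical above 0.35 rad).
It fails at once if the terracotta jar is pushed more than 20 mm or tipped (distance of terracotta_jar from where it was at the start of the episode above 0.02 m or angle between terracotta_jar's own z axis and vertical above 0.35 rad).
It also fails if it takes over 128 s, if anything falls off the work surface, if the arm or the gripper's body presses on something with over 40 N, if the wrist force passes 120 N, or if a joint passes its speed limit or range.

ROBOT

A 6-joint arm with a two-finger parallel gripper is mounted at the origin on the work surface. World frame = base frame: x ahead of the robot, y to its left, z up, the work surface at z = 0. Lengths are in mm, angles in rad, forces in N, time in s.
With the tool pointing down it reaches from about 275 to 750 mm from the base axis. Payload 10.2 kg.
Tool frame: the origin (TCP) lies at the very end of the fingers, on their centre line; the grasp point (between the pads) lies tcp_to_grasp behind it (tcp_to_grasp is the distance from the TCP to the grasp point, in mm); z points along the fingers, y is the line along which they close (so a half turn about z gives the same grasp; the last joint's range is limited). The gripper opens to 85 mm and grips with 20 to 120 N. Pads are 22 mm wide; open, the fingers measure 114 mm over their backs; the gripper's body (76 mm by 85 mm) begins 54 mm behind the grasp point. The pads swing forward as they close: fully open they stand 13 mm farther back than shut.
Start: joints at [-1.386, 0.313, 1.498, -0, 1.331, -0.223], TCP at [208.198, -481.959, 231.294] pointing down, gripper open.
Joint ranges: [-2.94, 2.94], [-0.97, 2.17], [0.19, 2.56], [-1.23, 4.37], [0.02, 3.11], [-2.88, 2.88]. Speed limits (rad/s): [2.39, 2.39, 3.01, 3.14, 3.14, 3.14].

INTERFACE

Orientations are given as a unit quaternion [x, y, z, w].
In Python, from plant import get_state, camera, get_calibration, close_job, find_in, tcp_to_grasp gives the robot as it stands. The module is installed in compiled form; this text tells all that it offers.
- The arm moves only by the tool step_arm, never from a script. Its argument "moves" is a list that holds one entry, the list of rows, each a list of 5 numbers: the gripper command: -1 is shut, 1 is fully open, values between are in proportion, then the shift along the tool's x, y, z as a fraction of full scale, then the turn about the tool's z as a fraction of full scale. A call has 1 to 5 rows; each row is the pose to reach, as a shift and turn from the pose commanded when the call began, along the tool's axes at that moment; what a row does not reach only later rows make up. Full scale, the value 1, is 0.6 m for a shift and 120 degrees for a turn. A row lasts 1/12 s, in which the tool goes at most 41.7 mm and 7.16 degrees, less where a joint would pass 70% of its speed; a pose out of reach is approached as far as the arm can. A call with a number of a shift or a turn outside -1 to 1 is refused whole. A call with a gripper value outside its range is refused whole. The fingers move at their own pace and stop on an object; the grip force is fixed at half the most. Time passes only in rows, so rows that repeat a pose let the fingers close. It gives the time, the measured TCP pose, the force, the opening and the grip force at its end, in the units of the state.
- get_state(): the state, without advancing time (a new reading comes with each control period).
- camera(name): name is "side" or "top"; returns the picture (420x560x3 uint8, red, green, blue); there is no depth.
- get_calibration(name): a dict with "fov_y" (degrees; the focal length in pixels is half the picture's height over the tangent of half this angle, whatever the lens; pixels are square), "cx", "cy" (the principal point, pixels), "R" (3x3) and "t" (3): a world point X has camera coordinates R X + t. Camera axes: x right, y down, z forward; pixel columns grow to the right and rows downward; lengths in mm; the calibration is good to about 2 mm. A picture is of the moment at which its call begins. get_calibration takes no time and is no camera call.
- close_job(): hands the job in; it is judged then, once.
Trained networks look in the newest picture that a camera, given by its name, has taken for a name from the list of things; names that differ only in an ending like _2 or _b are one class to them, and where a whole thing is asked for, a point or a joint stands for the part that bears it (a point fixed in the world has none). Each returns a list of dicts, best first, with "p" (0 to 1); they miss things now and then, are a little off and sometimes report something else, mostly with a low value. They report only what shows in the picture. A call takes as long as a camera call. They do not tell look-alikes from the thing itself.
- find_in(camera, query): "centre" ([row, column] in pixels, amid what is visible of it).
The state is a dict: "t": time; "joint_positions": joint angles; "joint_vel": joint speeds; "tau": joint torques, N m; "eef_pos": TCP position; "orientation": TCP orientation; "force": force on the tool from outside, world axes, zero at the start; "ft_torque": the same for the moment, N m; "width": finger opening in mm; "gripper_force": force on a finger pad.
Only numpy, scipy, OpenCV 4.12 (cv2) and the standard library are available. Lean on these libraries where they do the work, as an engineer would, in place of code of your own. Each camera call takes 0.05 s, during which the arm holds its last target. There are 200 camera calls.

## Working session

There is one attempt and no reset: what is moved stays moved. The work goes in short steps, Python scripts to look and compute and a tool call to move; the robot and the scene stay as the last step left them, time stands still between calls to the robot, and variables do not carry over. Pictures are saved under pics/ and viewed, at most 14 in all, crops included, and the job is handed in when it is done.

Besides the shell and the picture viewer there is one more tool, called after "Request:" as a command line: name --argument value ..., lists and objects as JSON in quotes. step_arm: Moves the arm, as the interface text tells. Shift numbers are shares of 0.6 m and turn numbers shares of 120 degrees, none past 1 either way. Its arguments: {"type":"object","properties":{"moves":{"type":"array","items":{"type":"array","items":{"type":"array","items":{"type":"number","minimum":-1,"maximum":1}}}}},"required":["moves"]}

```bash
mkdir -p pics; python3 - <<'E'
from plant import *
import cv2
for n in("top","side"):
    im=camera(n); cv2.imwrite(f"pics/{n}0.png",cv2.cvtColor(im,cv2.COLOR_RGB2BGR))
    c=get_calibration(n);print(n,c)
s=get_state();print(s, tcp_to_grasp if not callable(tcp_to_grasp) else tcp_to_grasp())
E
```

```text
top {'fov_y': 45.02920701642418, 'cx': 277.2537952260949, 'cy': 213.59405106381513, 'R': array([[ 0.06380419, -0.99795491, -0.00387664],
       [-0.97437307, -0.06145594, -0.21637997],
       [ 0.21569921,  0.01758324, -0.97630153]]), 't': array([ -35.83596642,  543.16255118, 1165.64213022])}
side {'fov_y': 57.7128809272398, 'cx': 275.1299033825712, 'cy': 211.20440852200667, 'R': array([[-0.71516719, -0.69850627,  0.02499752],
       [-0.38691357,  0.36585088, -0.8464343 ],
       [ 0.5820943 , -0.61501392, -0.5319061 ]]), 't': array([375.25511202, 259.00174368, 617.35682671])}
{'t': 0.1, 'joint_positions': array([-1.38640118e+00,  3.13415079e-01,  1.49833911e+00,  7.30070010e-06,
        1.33100480e+00, -2.23398690e-01]), 'joint_vel': array([ 0.00030065,  0.00037824, -0.00359373,  0.00081532, -0.00184621,
        0.00050668]), 'tau': array([ 2.49661338e-03, -4.12897038e+01, -2.60143769e+01, -1.95938678e-04,
        3.00984626e-03, -7.05621002e-07]), 'eef_pos': array([ 208.15662961, -481.72926541,  230.78982238]), 'orientation': array([ 9.79284949e-01,  2.02486167e-01,  1.49168157e-05, -5.82988135e-04]), 'force': array([-0.21181956, -0.67010686, -0.4788288 ]), 'ft_torque': array([-0.01996477, -0.03502317, -0.09529262]), 'gripper_force': 0.0, 'width': 85.36653152268042} 18.700000000000003
```

View pics/top0.png

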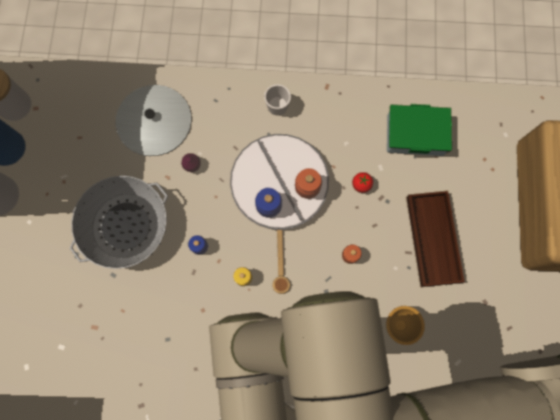

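View pics/side0.png

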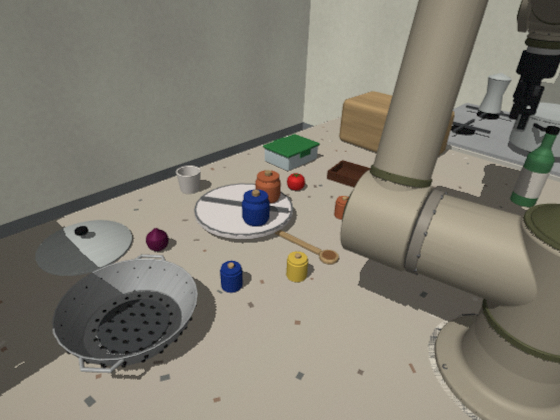

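```bash
python3 - <<'E'
from plant import *
import numpy as np
for q in "turntable blue_jar terracotta_jar colander tray blue_pot terracotta_pot tomato onion spoon".split():
    for n in("top","side"):
        print(q,n,[(np.round(d["centre"]).tolist(),round(d["p"],2)) for d in find_in(n,q)[:3]])
E
```

```text
turntable top [([182.0, 304.0], 0.68), ([176.0, 276.0], 0.62)]
turntable side [([218.0, 235.0], 0.83)]
blue_jar top [([202.0, 270.0], 0.65)]
blue_jar side [([209.0, 253.0], 0.94)]
terracotta_jar top [([184.0, 308.0], 0.61)]
terracotta_jar side [([184.0, 271.0], 0.77)]
colander top [([184.0, 303.0], 0.69), ([223.0, 119.0], 0.6)]
colander side [([312.0, 125.0], 0.65)]
tray top [([238.0, 434.0], 0.74), ([177.0, 277.0], 0.53)]
tray side [([173.0, 349.0], 0.72)]
blue_pot top [([245.0, 197.0], 0.55), ([278.0, 244.0], 0.52)]
blue_pot side [([277.0, 231.0], 0.98), ([266.0, 298.0], 0.64)]
terracotta_pot top [([255.0, 350.0], 0.85)]
terracotta_pot side [([206.0, 343.0], 0.72), ([276.0, 232.0], 0.68)]
tomato top [([181.0, 360.0], 0.75), ([278.0, 280.0], 0.53)]
tomato side [([182.0, 296.0], 0.78)]
onion top [([220.0, 123.0], 0.59), ([162.0, 193.0], 0.57)]
onion side [([239.0, 158.0], 0.9)]
spoon top [([277.0, 282.0], 0.63)]
spoon side [([249.0, 319.0], 0.56)]
```

The top picture shows these candidates, as (col,row):
- **Blue:** pot (197,245), and the large jar (268,202), which must not be moved.
- **Yellow look-alike:** (242,276), to be left alone.
- **Terracotta:** pot (352,254), and the large jar (308,183), also not to be moved.
- **Others:** tomato (362,182), onion (191,162), and the spoon from (280,232) to its head at (281,286).
- **Destinations:** tray (435,238), colander (119,223), turntable (279,181).

Next I'll segment both views and triangulate.

```bash
cat > h.py <<'E'
import numpy as np, cv2
from plant import *
def K(n):
    c=get_calibration(n); f=210/np.tan(np.radians(c["fov_y"]/2)); return c,f
def ray(n,u,v):
    c,f=K(n); d=c["R"].T@np.array([(u-c["cx"])/f,(v-c["cy"])/f,1]); return -c["R"].T@c["t"],d/np.linalg.norm(d)
def at(n,u,v,z):
    o,d=ray(n,u,v); return o+d*(z-o[2])/d[2]
def tri(a,b):
    (o1,d1),(o2,d2)=ray("top",*a),ray("side",*b)
    s=np.linalg.lstsq(np.c_[d1,-d2],o2-o1,rcond=None)[0]
    p,q=o1+s[0]*d1,o2+s[1]*d2; return (p+q)/2,np.linalg.norm(p-q)
def proj(n,X):
    c,f=K(n); x=c["R"]@np.array(X,float)+c["t"]; return [c["cx"]+f*x[0]/x[2],c["cy"]+f*x[1]/x[2]]
RNG=dict(blue=((112,130,50),(128,255,255)),terra=((4,130,90),(11,230,255)),red=((0,225,90),(3,255,255)),onion=((140,80,25),(172,255,200)),yellow=((22,180,90),(32,255,255)))
def blobs(im,k,amin=40):
    h=cv2.cvtColor(im,cv2.COLOR_RGB2HSV); m=cv2.inRange(h,*RNG[k])
    n,_,st,ce=cv2.connectedComponentsWithStats(m)
    return [(int(st[i,4]),st[i,:4].tolist(),ce[i].round(1).tolist()) for i in range(1,n) if st[i,4]>amin]
def snap(n,f=None):
    im=camera(n)
    if f: cv2.imwrite(f"pics/{f}.png",cv2.cvtColor(im,cv2.COLOR_RGB2BGR))
    return im
E
python3 - <<'E'
from h import *
ims={n:cv2.cvtColor(cv2.imread(f"pics/{n}0.png"),cv2.COLOR_BGR2RGB) for n in("top","side")}
for k in RNG:
    for n in ims: print(k,n,blobs(ims[n],k))
h=cv2.cvtColor(ims["top"],cv2.COLOR_RGB2HSV)
m=cv2.inRange(h,(0,0,185),(180,40,255)); m[:90]=0
cn=max(cv2.findContours(m,0,2)[0],key=cv2.contourArea); print("deck",cv2.fitEllipse(cv2.convexHull(cn)))
m=cv2.inRange(h,(0,100,10),(12,255,110)); m[:,:395]=0;m[:180]=0;m[300:]=0
cn=max(cv2.findContours(m,0,2)[0],key=cv2.contourArea); print("tray",cv2.minAreaRect(cn),cv2.boxPoints(cv2.minAreaRect(cn)).round(1).tolist())
cv2.imwrite("pics/crop.png",cv2.resize(np.vstack([cv2.imread("pics/top0.png")[150:295,180:380]]),(800,580),interpolation=2))
E
```

```text
blue top [(178, [257, 190, 22, 20], [267.6, 201.0]), (89, [190, 237, 14, 14], [196.2, 244.1])]
blue side [(664, [242, 190, 27, 36], [254.8, 207.6]), (441, [220, 261, 22, 31], [230.4, 276.4])]
terra top [(481, [296, 169, 25, 27], [307.6, 182.4]), (45, [359, 175, 11, 10], [363.6, 179.9]), (235, [343, 245, 18, 18], [351.4, 253.6])]
terra side [(440, [256, 171, 24, 31], [267.8, 183.5]), (177, [335, 196, 13, 23], [339.6, 207.1])]
red top []
red side []
onion top [(47, [183, 157, 7, 11], [185.6, 161.6])]
onion side [(375, [146, 228, 22, 23], [156.6, 239.6])]
yellow top [(117, [235, 269, 15, 15], [242.4, 276.0])]
yellow side []
deck ((270.6953430175781, 185.6395721435547), (72.63412475585938, 89.2140121459961), 145.4400177001953)
tray ((435.25677490234375, 238.54054260253906), (94.5294189453125, 43.401336669921875), 80.53767395019531) [[406.1000061035156, 195.5], [448.8999938964844, 188.39999389648438], [464.3999938964844, 281.6000061035156], [421.6000061035156, 288.70001220703125]]
```

View pics/crop.png

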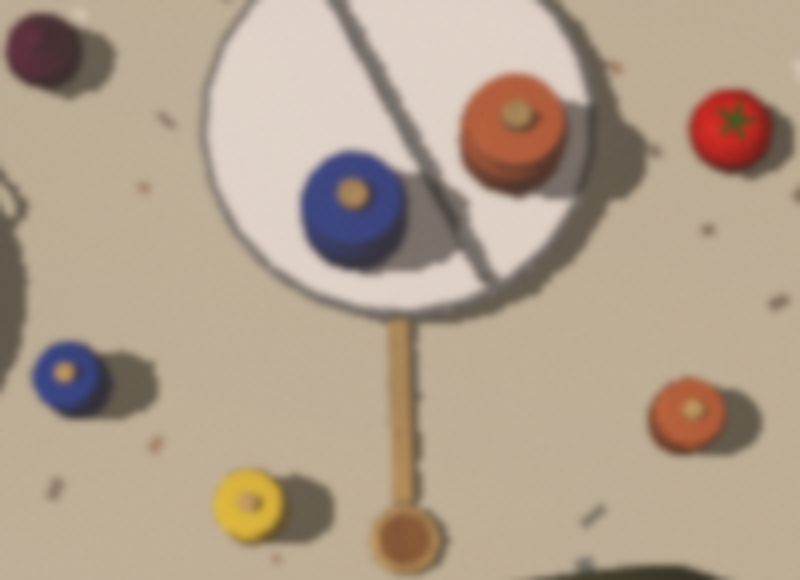

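The crop (4×) confirms the choice by colour and size: blue pot knob at (196,243), terracotta pot knob at (353,252), tomato star at (364,180), onion at (191,162), with the yellow look-alike apart at (242,275).

```bash
python3 - <<'E'
from h import *
r=lambda x:np.round(x,0).tolist()
T=dict(bpot=(197.5,244.8),tpot=(351.5,253.8),tom=(362.8,182.5),onion=(190.8,162.5),yel=(242.3,276),bjk=(268,198.3),tjk=(309.3,178.8),head=(281.5,285),tcen=(279.5,181))
S=dict(bpot=(231.5,276),tom=(296,182),onion=(157,239.5),bjk=(256,192),tjk=(268,173.5),head=(328.5,256.5),yel=(297.5,267),tcen=(244,210))
Z=dict(bpot=28,tpot=28,tom=24,onion=27,yel=28,bjk=108,tjk=108,head=7,tcen=30)
for k in T:
    print(k,"z-plane",r(at("top",*T[k],Z[k])), *( [ "tri",r(tri(T[k],S[k])[0]),round(tri(T[k],S[k])[1],1), "sidez",r(at("side",*S[k],Z[k]))] if k in S else []))
print("hend",r(at("top",280,230.5,7)))
for p in [(406.5,195.5),(447.5,192),(464.4,282),(421,287.5)]: print("tray",r(at("top",*p,28)))
for p in [(231.2,181),(327.8,181),(280,229),(280,135)]: print("deck",r(at("top",*p,30)))
for p in [(263.8,150),(302.5,221)]: print("rib",r(at("top",*p,42)))
for p in [(74,223),(165,223),(119,178),(119,268)]: print("col",r(at("top",*p,62)))
print("cam",ray("top",277,213)[0],ray("side",277,213)[0])
E
```

```text
bpot z-plane [461.0, 189.0, 28.0] tri [461.0, 190.0, 25.0] 0.1 sidez [459.0, 192.0, 28.0]
tpot z-plane [463.0, -188.0, 28.0]
tom z-plane [646.0, -211.0, 24.0] tri [647.0, -212.0, 20.0] 0.3 sidez [641.0, -205.0, 24.0]
onion z-plane [670.0, 227.0, 27.0] tri [672.0, 229.0, 22.0] 1.3 sidez [667.0, 232.0, 27.0]
yel z-plane [392.0, 74.0, 28.0] tri [391.0, 73.0, 23.0] 2.7 sidez [386.0, 77.0, 28.0]
bjk z-plane [569.0, 22.0, 108.0] tri [569.0, 22.0, 108.0] 0.0 sidez [568.0, 22.0, 108.0]
tjk z-plane [622.0, -72.0, 108.0] tri [624.0, -72.0, 103.0] 0.6 sidez [617.0, -65.0, 108.0]
head z-plane [378.0, -22.0, 7.0] tri [379.0, -22.0, 4.0] 1.5 sidez [377.0, -18.0, 7.0]
tcen z-plane [635.0, -1.0, 30.0] tri [638.0, -1.0, 17.0] 0.3 sidez [623.0, 12.0, 30.0]
hend [513.0, -10.0, 7.0]
tray [618.0, -320.0, 28.0]
tray [633.0, -422.0, 28.0]
tray [411.0, -461.0, 28.0]
tray [392.0, -357.0, 28.0]
deck [627.0, 120.0, 30.0]
deck [643.0, -122.0, 30.0]
deck [513.0, -10.0, 30.0]
deck [757.0, 5.0, 30.0]
rib [710.0, 43.0, 42.0]
rib [534.0, -64.0, 42.0]
col [490.0, 485.0, 62.0]
col [504.0, 267.0, 62.0]
col [609.0, 392.0, 62.0]
col [389.0, 363.0, 62.0]
cam [ 280.10136018  -22.87788385 1255.40876996] [  9.22154208 547.04507591 538.22337546]
```

Request:
step_arm --moves '[[[0.6,0.292,-0.14,0.04,0],[0.6,0.292,-0.14,0.04,0],[0.6,0.292,-0.14,0.04,0],[0.6,0.292,-0.14,0.04,0],[0.6,0.292,-0.14,0.04,0]]]'

```text
t: 1.52
eef_pos: [337.1, -332.8, 207.1]
orientation: [0.979, 0.203, 0.0, -0.0]
force: [-0.0, -0.8, 0.1]
width: 68.4
gripper_force: 0.0
```

Request:
step_arm --moves '[[[0.6,0.292,-0.14,0.06,-0.066],[0.6,0.292,-0.14,0.06,-0.066],[0.6,0.292,-0.14,0.06,-0.066],[0.6,0.292,-0.14,0.06,-0.066],[0.6,0.292,-0.14,0.06,-0.066]]]'

```text
t: 1.93
eef_pos: [464.6, -186.2, 170.9]
orientation: [0.963, 0.27, 0.0, -0.0]
force: [-0.6, -0.7, -0.8]
width: 68.5
gripper_force: 0.0
```

```bash
cat >> h.py <<'E'
def pose():
    s=get_state(); q=s["orientation"]; return s["eef_pos"],2*np.degrees(np.arctan2(q[1],q[0])),s   # tool x heading, deg
def plan(goals,start=None):
    """goals: (x,y,z,tool x heading); prints shift/turn fractions + rows needed for each leg"""
    p,h,s=pose(); print("t",round(s["t"],1),"at",p.round(1),"hx",round(h,1),"w",round(s["width"],1),"gf",round(s["gripper_force"],1),"F",s["force"].round(1))
    for g in goals:
        a=np.radians(h); d=np.array(g[:3])-p; L=np.linalg.norm(d)
        f=[d[0]*np.cos(a)+d[1]*np.sin(a),d[0]*np.sin(a)-d[1]*np.cos(a),-d[2]]
        print(g,(np.array(f)/600).round(4).tolist(),"turn",round((h-g[3])/120,4),"rows",round(L/41.7,1))
        p,h=np.array(g[:3],float),g[3]
E
python3 -c "
from h import *
plan([(463,-188,150,31.3),(463,-188,8,31.3)])"
```

```text
t 1.9 at [ 464.6 -186.2  170.9] hx 31.4 w 68.5 gf 0.0 F [-0.6 -0.7 -0.8]
(463, -188, 150, 31.3) [-0.0039, 0.0012, 0.0348] turn 0.0005 rows 0.5
(463, -188, 8, 31.3) [0.0, 0.0, 0.2367] turn 0.0 rows 3.4
```

Request:
step_arm --moves '[[[0.6,-0.004,0.001,0.2,0],[0.6,-0.004,0.001,0.2,0],[0.6,-0.004,0.001,0.271,0],[0.6,-0.004,0.001,0.271,0],[0.6,-0.004,0.001,0.271,0]]]'

```text
t: 2.35
eef_pos: [458.2, -188.2, 2.9]
orientation: [0.963, 0.27, -0.004, -0.005]
force: [-2.0, 0.4, -0.9]
width: 68.4
gripper_force: 0.0
```

Request:
step_arm --moves '[[[-1,0,0,0,0],[-1,0,0,0,0],[-1,0,0,0,0],[-1,0,0,0,0],[-1,0,0,0,0]]]'

```text
t: 2.77
eef_pos: [462.8, -191.4, 11.2]
orientation: [0.963, 0.27, 0.002, 0.002]
force: [-1.4, 0.9, 9.4]
width: 42.9
gripper_force: 61.5
```

Request:
step_arm --moves '[[[-1,0,0,0,0],[-1,0,0,0,0],[-1,0,0,-0.05,0],[-1,0,0,-0.12,0],[-1,0,0,-0.12,0]]]'

```text
t: 3.18
eef_pos: [464.6, -192.6, 88.2]
orientation: [0.963, 0.27, 0.004, 0.005]
force: [1.0, -1.0, -0.8]
width: 42.9
gripper_force: 61.4
```

```bash
python3 -c "
from h import *
plan([(463,-188,150,31.3),(582,-106,160,31.3),(702,-25,160,31.3),(702,-25,41,31.3)])
im=snap('side','t1');snap('top','t1t')
cv2.imwrite('pics/t1c.png',np.hstack([cv2.imread('pics/t1.png')[60:320,250:500],cv2.imread('pics/t1t.png')[130:390,230:480]]))"
```

```text
t 3.2 at [ 464.6 -192.6   88.2] hx 31.3 w 42.9 gf 61.4 F [ 1.  -1.  -0.8]
(463, -188, 150, 31.3) [0.0017, -0.0079, -0.103] turn 0.0 rows 1.5
(582, -106, 160, 31.3) [0.2405, -0.0137, -0.0167] turn 0.0 rows 3.5
(702, -25, 160, 31.3) [0.241, -0.0114, -0.0] turn 0.0 rows 3.5
(702, -25, 41, 31.3) [0.0, 0.0, 0.1983] turn 0.0 rows 2.9
```

View pics/t1c.png

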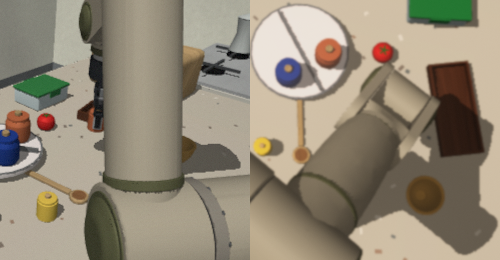

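Request:
step_arm --moves '[[[-1,0,0,-0.07,0],[-1,0,-0.004,-0.14,0],[-1,0.06,-0.01,-0.14,0],[-1,0.12,-0.015,-0.14,0],[-1,0.18,-0.018,-0.14,0]]]'

```text
t: 3.7
eef_pos: [548.9, -124.3, 165.0]
orientation: [0.963, 0.269, 0.0, 0.0]
force: [1.4, -1.4, -1.7]
width: 42.8
gripper_force: 61.7
```

Request:
step_arm --moves '[[[-1,0.06,-0.003,0,0],[-1,0.12,-0.006,0,0],[-1,0.18,-0.01,0,0],[-1,0.24,-0.012,0,0],[-1,0.3,-0.015,0,0]]]'

```text
t: 4.12
eef_pos: [698.1, -22.7, 163.6]
orientation: [0.963, 0.27, -0.001, -0.0]
force: [0.9, -1.4, -1.0]
width: 42.5
gripper_force: 61.7
```

Request:
step_arm --moves '[[[-1,0,0,0,0],[-1,0,0,0,0],[-1,0,0,0,0],[-1,0,0,0,0],[-1,0,0,0,0]]]'

```text
t: 4.53
eef_pos: [696.8, -24.9, 165.1]
orientation: [0.963, 0.269, -0.0, 0.0]
force: [0.0, 0.5, -1.6]
width: 42.5
gripper_force: 61.7
```

```bash
python3 -c "
from h import *
plan([(702,-25,60,31.3),(702,-25,42,31.3)])
snap('side','t2');snap('top','t2t')
cv2.imwrite('pics/t2c.png',cv2.resize(np.hstack([cv2.imread('pics/t2.png')[70:270,150:350],cv2.imread('pics/t2t.png')[70:270,200:400]]),(800,400)))"
```

```text
t 4.5 at [696.8 -24.9 165.1] hx 31.2 w 42.5 gf 61.7 F [ 0.   0.5 -1.6]
(702, -25, 60, 31.3) [0.0074, 0.0046, 0.1752] turn -0.0007 rows 2.5
(702, -25, 42, 31.3) [0.0, 0.0, 0.03] turn 0.0 rows 0.4
```

View pics/t2c.png

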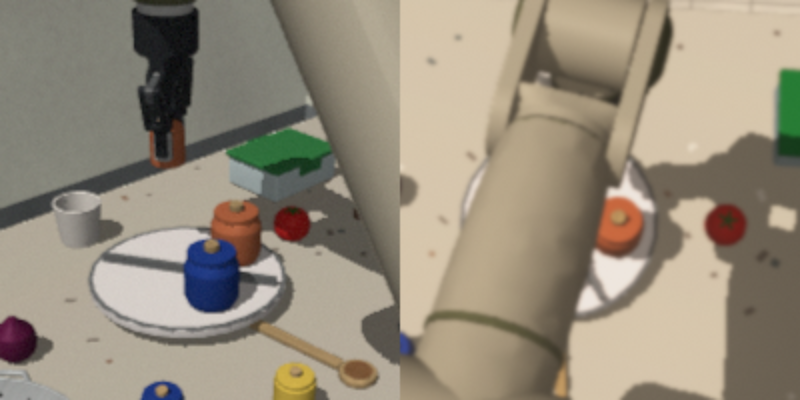

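The side view shows the pot hanging upright in the fingers over the far half of the deck, with the jars undisturbed. I'm lowering it now.

Request:
step_arm --moves '[[[-1,0.007,0.003,0.06,0],[-1,0.007,0.003,0.12,0],[-1,0.007,0.003,0.17,0],[-1,0.007,0.003,0.18,0],[-1,0.007,0.003,0.185,0]]]'

```text
t: 5.05
eef_pos: [701.1, -23.6, 52.7]
orientation: [0.963, 0.269, -0.001, -0.001]
force: [-0.4, -0.7, -1.2]
width: 42.7
gripper_force: 61.7
```

Request:
step_arm --moves '[[[-1,0,0,0.006,0],[-1,0,0,0.012,0],[-1,0,0,0.015,0],[-1,0,0,0.018,0],[-1,0,0,0.018,0]]]'

```text
t: 5.47
eef_pos: [702.0, -23.4, 43.4]
orientation: [0.963, 0.27, 0.0, 0.0]
force: [-0.2, 0.0, -1.3]
width: 42.3
gripper_force: 61.7
```

Request:
step_arm --moves '[[[-1,0,0,0.004,0],[-1,0,0,0.005,0],[-1,0,0,0.005,0],[-1,0,0,0.005,0]]]'

```text
t: 5.8
eef_pos: [702.4, -23.5, 41.3]
orientation: [0.963, 0.27, 0.001, 0.0]
force: [-1.6, 0.3, 5.6]
width: 42.5
gripper_force: 62.6
```

Request:
step_arm --moves '[[[0.5,0,0,0,0],[0.5,0,0,0,0],[0.5,0,0,0,0],[0.5,0,0,0,0]]]'

```text
t: 6.13
eef_pos: [701.9, -23.4, 39.8]
orientation: [0.963, 0.27, -0.0, -0.0]
force: [-0.3, 0.3, 0.3]
width: 64.0
gripper_force: 0.0
```

Request:
step_arm --moves '[[[0.5,0,0,-0.03,0],[0.5,0,0,-0.07,0],[0.5,0,0,-0.13,0],[0.5,0,0,-0.2,0],[0.6,0,0,-0.2,0]]]'

```text
t: 6.55
eef_pos: [704.6, -23.9, 169.3]
orientation: [0.963, 0.27, 0.006, 0.003]
force: [1.1, 0.6, 1.8]
width: 68.2
gripper_force: 0.0
```

```bash
python3 -c "
from h import *
print(blobs(snap('side','t3'),'terra'))
plan([(646,-211,160,31.3),(646,-211,60,31.3),(646,-211,2,31.3)])"
```

```text
[(447, [255, 171, 25, 31], [267.9, 183.5]), (259, [226, 175, 15, 22], [232.3, 185.4])]
t 6.6 at [703.7 -23.7 165.3] hx 31.3 w 68.3 gf 0.0 F [ 0.2 -0.5 -0.4]
(646, -211, 160, 31.3) [-0.2443, 0.2168, 0.0089] turn -0.0001 rows 4.7
(646, -211, 60, 31.3) [0.0, 0.0, 0.1667] turn 0.0 rows 2.4
(646, -211, 2, 31.3) [0.0, 0.0, 0.0967] turn 0.0 rows 1.4
```

Request:
step_arm --moves '[[[0.7,-0.05,0.045,0,0],[0.7,-0.1,0.09,0,0],[0.7,-0.15,0.134,0,0],[0.7,-0.2,0.178,0,0],[0.7,-0.242,0.215,0,0]]]'

```text
t: 7.02
eef_pos: [643.4, -211.4, 158.9]
orientation: [0.963, 0.269, -0.001, -0.0]
force: [0.7, 0.2, -0.5]
width: 72.2
gripper_force: 0.0
```

Request:
step_arm --moves '[[[0.7,0,0,0.06,0],[0.7,0,0,0.12,0],[0.7,0,0,0.18,0],[0.7,0,0,0.2,0],[0.7,0,0,0.2,0]]]'

```text
t: 7.43
eef_pos: [643.0, -208.1, 36.0]
orientation: [0.963, 0.27, -0.003, -0.002]
force: [-0.2, 0.1, 1.2]
width: 72.9
gripper_force: 0.0
```

```bash
python3 -c "
from h import *
plan([(646,-211,2,31.3)])
snap('side','t4');snap('top','t4t')
cv2.imwrite('pics/t4c.png',cv2.resize(np.hstack([cv2.imread('pics/t4.png')[100:250,200:350],cv2.imread('pics/t4t.png')[100:250,250:400]]),(800,400)))"
```

```text
t 7.4 at [ 643.  -208.1   36. ] hx 31.3 w 72.9 gf 0.0 F [-0.2  0.1  1.2]
(646, -211, 2, 31.3) [0.0018, 0.0067, 0.0567] turn -0.0001 rows 0.8
```

View pics/t4c.png

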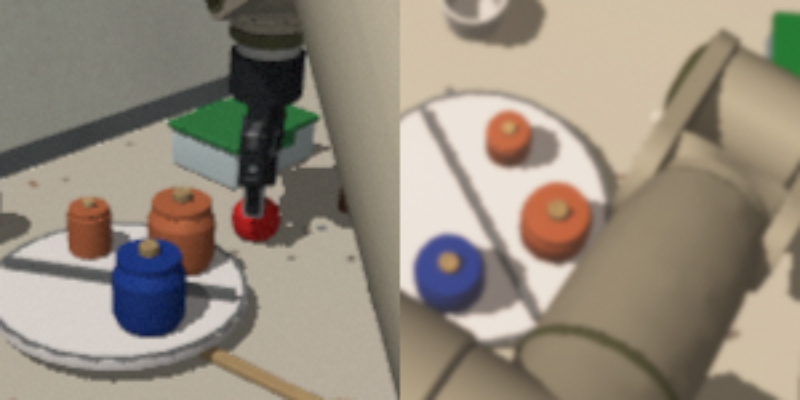

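Terracotta pot stands upright beside its jar, and the fingers straddle the tomato.

Request:
step_arm --moves '[[[0.7,0.003,0.004,0.03,0],[0.7,0.003,0.004,0.05,0],[0.7,0.003,0.004,0.056,0],[0.7,0.003,0.004,0.059,0],[0.7,0.003,0.004,0.059,0]]]'

```text
t: 7.95
eef_pos: [647.8, -210.2, 5.1]
orientation: [0.963, 0.27, 0.0, 0.0]
force: [0.1, -0.1, -0.1]
width: 72.8
gripper_force: 0.0
```

Request:
step_arm --moves '[[[-1,0,0,0,0],[-1,0,0,0,0],[-1,0,0,0,0],[-1,0,0,0,0],[-1,0,0,0,0]]]'

```text
t: 8.37
eef_pos: [648.3, -210.5, 6.1]
orientation: [0.963, 0.27, 0.001, 0.001]
force: [-1.1, 0.5, 6.3]
width: 50.5
gripper_force: 62.7
```

Request:
step_arm --moves '[[[-1,0,0,-0.02,0],[-1,0,0,-0.06,0],[-1,0,0,-0.12,0],[-1,0,0,-0.18,0],[-1,0,0,-0.24,0]]]'

```text
t: 8.78
eef_pos: [647.2, -210.0, 151.0]
orientation: [0.963, 0.27, 0.0, 0.0]
force: [0.6, -0.6, -0.8]
width: 50.2
gripper_force: 62.7
```

```bash
python3 -c "
from h import *
a=np.radians(31.3);X=np.array([np.cos(a),np.sin(a)])
c=np.array([498,376]);t=c+32*X;o=c-32*X;print(t,o)
plan([(*np.array([646,-211]),170,31.3),(450,0,170,31.3),(*t,170,31.3),(*t,18,31.3)])"
```

```text
[525.34268256 392.62461158] [470.65731744 359.37538842]
t 8.8 at [ 647.2 -210.   151. ] hx 31.3 w 50.2 gf 62.7 F [ 0.6 -0.6 -0.8]
(np.int64(646), np.int64(-211), 170, 31.3) [-0.0026, 0.0003, -0.0316] turn -0.0001 rows 0.5
(450, 0, 170, 31.3) [-0.0964, -0.4702, -0.0] turn 0.0 rows 6.9
(np.float64(525.3426825642498), np.float64(392.6246115801443), 170, 31.3) [0.4473, -0.4939, -0.0] turn 0.0 rows 9.6
(np.float64(525.3426825642498), np.float64(392.6246115801443), 18, 31.3) [0.0, 0.0, 0.2533] turn 0.0 rows 3.6
```

Request:
step_arm --moves '[[[-1,0.02,-0.055,-0.01,0],[-1,0.043,-0.12,-0.02,0],[-1,0.066,-0.183,-0.03,0],[-1,0.089,-0.247,-0.03,0],[-1,0.112,-0.31,-0.03,0]]]'

```text
t: 9.2
eef_pos: [607.7, -14.6, 167.9]
orientation: [0.963, 0.27, 0.001, 0.0]
force: [0.5, -0.1, -0.2]
width: 50.6
gripper_force: 62.7
```

Request:
step_arm --moves '[[[-1,0.023,-0.064,0,0],[-1,0.046,-0.128,0,0],[-1,0.069,-0.192,0,0],[-1,0.092,-0.256,0,0],[-1,0.116,-0.32,0,0]]]'

```text
t: 9.62
eef_pos: [567.3, 185.7, 167.6]
orientation: [0.963, 0.27, 0.0, 0.0]
force: [0.5, 0.2, -1.1]
width: 50.7
gripper_force: 62.7
```

Request:
step_arm --moves '[[[-1,0.024,-0.067,0,0],[-1,0.048,-0.134,0,0],[-1,0.072,-0.201,0,0],[-1,0.096,-0.268,0,0],[-1,0.121,-0.335,0,0]]]'

```text
t: 10.03
eef_pos: [525.9, 390.1, 167.6]
orientation: [0.963, 0.27, 0.0, -0.0]
force: [0.8, -0.1, -0.6]
width: 50.6
gripper_force: 62.7
```

Request:
step_arm --moves '[[[-1,0,0,0,0],[-1,0,0,0.06,0],[-1,0,0,0.12,0],[-1,0,0,0.16,0],[-1,0,0,0.16,0]]]'

```text
t: 10.45
eef_pos: [524.3, 386.8, 65.7]
orientation: [0.963, 0.27, -0.005, 0.001]
force: [0.2, -0.2, -1.6]
width: 50.3
gripper_force: 62.7
```

```bash
python3 -c "
from h import *
plan([(525,393,40,31.3),(525,393,20,31.3)])
snap('side','t5');snap('top','t5t')
cv2.imwrite('pics/t5c.png',cv2.resize(np.hstack([cv2.imread('pics/t5.png')[200:400,20:220],cv2.imread('pics/t5t.png')[130:330,50:250]]),(800,400)))"
```

```text
t 10.4 at [524.3 386.8  65.7] hx 31.3 w 50.3 gf 62.7 F [ 0.2 -0.2 -1.6]
(525, 393, 40, 31.3) [0.0063, -0.0082, 0.0428] turn -0.0001 rows 0.6
(525, 393, 20, 31.3) [0.0, 0.0, 0.0333] turn 0.0 rows 0.5
```

View pics/t5c.png

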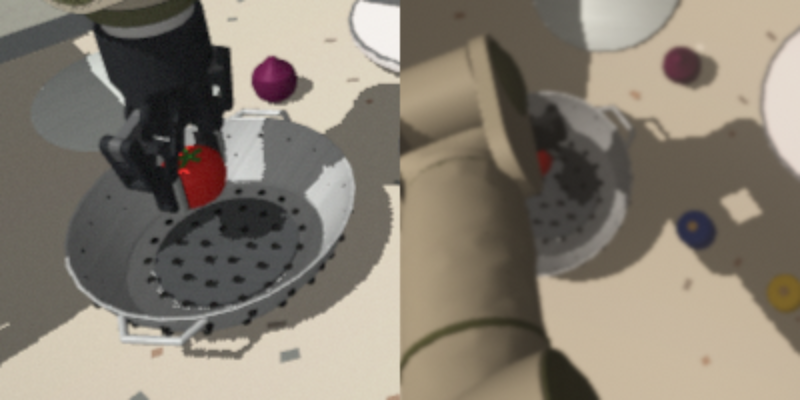

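Tomato is held inside the colander rim, clear of the walls. I'll lower and release.

Request:
step_arm --moves '[[[-1,0,0,0.03,0],[-1,0,0,0.06,0],[-1,0,0,0.07,0],[-1,0,0,0.075,0],[-1,0,0,0.075,0]]]'

```text
t: 10.97
eef_pos: [527.5, 388.4, 26.9]
orientation: [0.963, 0.27, 0.001, -0.0]
force: [-0.2, 0.1, -0.4]
width: 50.9
gripper_force: 62.7
```

Request:
step_arm --moves '[[[0.6,0,0,0,0],[0.6,0,0,0,0],[0.6,0,0,0,0],[0.6,0,0,0,0],[0.6,0,0,0,0]]]'

```text
t: 11.38
eef_pos: [527.0, 388.2, 25.9]
orientation: [0.963, 0.27, 0.0, -0.0]
force: [0.2, -0.6, -0.1]
width: 68.4
gripper_force: 0.0
```

Request:
step_arm --moves '[[[0.6,0,0,-0.05,0],[0.6,0,0,-0.11,0],[0.6,0,0,-0.17,0],[0.6,0,0,-0.23,0],[0.6,0,0,-0.23,0]]]'

```text
t: 11.8
eef_pos: [529.2, 389.4, 171.9]
orientation: [0.963, 0.27, 0.006, -0.001]
force: [0.8, 0.2, 0.8]
width: 68.2
gripper_force: 0.0
```

```bash
python3 -c "
from h import *
plan([(672,228,160,31.3),(672,228,60,31.3),(672,228,3,31.3)])"
```

```text
t 11.8 at [529.2 389.4 171.9] hx 31.3 w 68.2 gf 0.0 F [0.8 0.2 0.8]
(672, 228, 160, 31.3) [0.0636, 0.3535, 0.0198] turn -0.0 rows 5.2
(672, 228, 60, 31.3) [0.0, 0.0, 0.1667] turn 0.0 rows 2.4
(672, 228, 3, 31.3) [0.0, 0.0, 0.095] turn 0.0 rows 1.4
```

Request:
step_arm --moves '[[[0.6,0.013,0.068,0,0],[0.6,0.027,0.136,0,0],[0.6,0.04,0.204,0,0],[0.6,0.054,0.272,0,0],[0.6,0.068,0.34,0,0]]]'

```text
t: 12.22
eef_pos: [668.7, 233.3, 163.6]
orientation: [0.963, 0.27, 0.0, -0.0]
force: [0.4, 1.3, 0.1]
width: 68.2
gripper_force: 0.0
```

Request:
step_arm --moves '[[[0.6,0,0.014,0,0],[0.6,0,0.014,0.06,0],[0.6,0,0.014,0.12,0],[0.6,0,0.014,0.17,0],[0.6,0,0.014,0.17,0]]]'

```text
t: 12.63
eef_pos: [668.6, 227.2, 54.2]
orientation: [0.963, 0.27, -0.006, -0.001]
force: [-1.0, -0.7, -2.0]
width: 68.2
gripper_force: 0.0
```

```bash
python3 -c "
from h import *
plan([(672,228,3,31.3)])
snap('side','t6');snap('top','t6t')
cv2.imwrite('pics/t6c.png',cv2.resize(np.hstack([cv2.imread('pics/t6.png')[160:360,50:250],cv2.imread('pics/t6t.png')[100:300,60:260]]),(800,400)))"
```

```text
t 12.6 at [668.6 227.2  54.2] hx 31.3 w 68.2 gf 0.0 F [-1.  -0.7 -2. ]
(672, 228, 3, 31.3) [0.0055, 0.0018, 0.0854] turn -0.0002 rows 1.2
```

View pics/t6c.png

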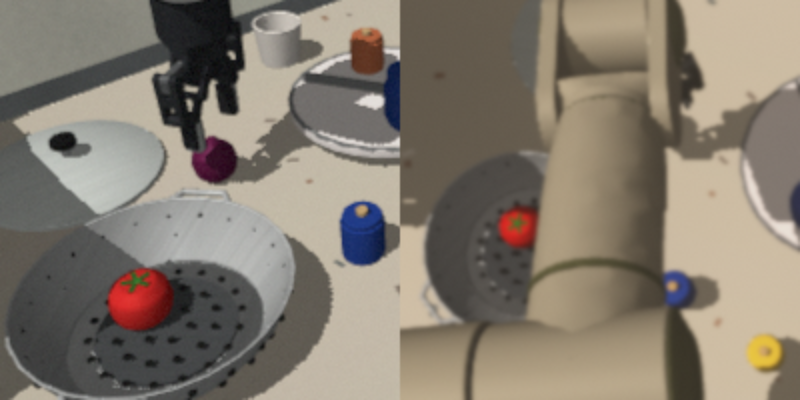

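Tomato lies in the colander. The fingers are centred above the onion.

Request:
step_arm --moves '[[[0.6,0.002,0.001,0.04,0],[0.6,0.002,0.001,0.08,0],[0.6,0.002,0.001,0.095,0],[0.6,0.002,0.001,0.097,0],[0.6,0.002,0.001,0.097,0]]]'

```text
t: 13.15
eef_pos: [674.2, 228.1, 5.3]
orientation: [0.963, 0.27, 0.001, 0.0]
force: [0.1, -0.3, 0.4]
width: 68.4
gripper_force: 0.0
```

Request:
step_arm --moves '[[[-1,0,0,0,0],[-1,0,0,0,0],[-1,0,0,0,0],[-1,0,0,0,0],[-1,0,0,0,0]]]'

```text
t: 13.57
eef_pos: [674.7, 228.3, 6.4]
orientation: [0.963, 0.27, 0.002, 0.0]
force: [-0.7, 0.5, 6.7]
width: 46.7
gripper_force: 61.4
```

Request:
step_arm --moves '[[[-1,0,0,-0.02,0],[-1,0,0,-0.06,0],[-1,0,0,-0.12,0],[-1,0,0,-0.18,0],[-1,0,0,-0.24,0]]]'

```text
t: 13.98
eef_pos: [673.2, 227.9, 150.6]
orientation: [0.963, 0.27, 0.001, 0.0]
force: [0.4, 0.4, -1.3]
width: 46.9
gripper_force: 61.8
```

```bash
python3 -c "
from h import *
plan([(470,358,150,31.3),(470,358,70,31.3),(470,358,22,31.3)])"
```

```text
t 14.0 at [673.2 227.9 150.6] hx 31.3 w 46.9 gf 61.8 F [ 0.4  0.4 -1.3]
(470, 358, 150, 31.3) [-0.1768, -0.3612, 0.001] turn -0.0001 rows 5.8
(470, 358, 70, 31.3) [0.0, 0.0, 0.1333] turn 0.0 rows 1.9
(470, 358, 22, 31.3) [0.0, 0.0, 0.08] turn 0.0 rows 1.2
```

Request:
step_arm --moves '[[[-1,-0.03,-0.06,0,0],[-1,-0.06,-0.12,0,0],[-1,-0.09,-0.18,0,0],[-1,-0.12,-0.24,0,0],[-1,-0.15,-0.3,0,0]]]'

```text
t: 14.4
eef_pos: [501.3, 335.7, 148.9]
orientation: [0.963, 0.27, 0.001, -0.0]
force: [-0.1, 0.8, -0.8]
width: 46.4
gripper_force: 61.8
```

Request:
step_arm --moves '[[[-1,-0.027,-0.06,0,0],[-1,-0.027,-0.06,0.02,0],[-1,-0.027,-0.06,0.08,0],[-1,-0.027,-0.06,0.13,0],[-1,-0.027,-0.06,0.15,0]]]'

```text
t: 14.82
eef_pos: [468.9, 356.8, 55.0]
orientation: [0.963, 0.27, -0.002, 0.0]
force: [0.3, -0.0, -1.6]
width: 46.7
gripper_force: 61.8
```

Request:
step_arm --moves '[[[-1,0,0,0.03,0],[-1,0,0,0.045,0],[-1,0,0,0.05,0],[-1,0,0,0.053,0],[-1,0,0,0.053,0]]]'

```text
t: 15.23
eef_pos: [471.0, 357.5, 26.5]
orientation: [0.963, 0.27, 0.001, -0.0]
force: [0.3, 0.0, -0.9]
width: 46.6
gripper_force: 61.8
```

Request:
step_arm --moves '[[[0.5,0,0,0,0],[0.5,0,0,0,0],[0.5,0,0,0,0],[0.5,0,0,0,0],[0.5,0,0,0,0]]]'

```text
t: 15.65
eef_pos: [470.5, 357.4, 25.8]
orientation: [0.963, 0.27, 0.0, -0.0]
force: [-0.1, -0.2, 0.8]
width: 63.8
gripper_force: 0.0
```

Request:
step_arm --moves '[[[0.5,0,0,-0.05,0],[0.5,0,0,-0.11,0],[0.5,0,0,-0.17,0],[0.6,0,0,-0.23,0],[0.6,0,0,-0.23,0]]]'

```text
t: 16.07
eef_pos: [472.8, 358.6, 171.1]
orientation: [0.963, 0.27, 0.006, -0.001]
force: [0.7, 0.4, 0.8]
width: 68.1
gripper_force: 0.0
```

```bash
python3 -c "
from h import *
plan([(461,189,160,31.3),(461,189,60,31.3),(461,189,8,31.3)])"
```

```text
t 16.1 at [472.8 358.6 171.1] hx 31.3 w 68.1 gf 0.0 F [0.7 0.4 0.8]
(461, 189, 160, 31.3) [-0.1637, 0.2313, 0.0184] turn -0.0 rows 4.1
(461, 189, 60, 31.3) [0.0, 0.0, 0.1667] turn 0.0 rows 2.4
(461, 189, 8, 31.3) [0.0, 0.0, 0.0867] turn 0.0 rows 1.2
```

Request:
step_arm --moves '[[[0.6,-0.04,0.058,0,0],[0.6,-0.08,0.116,0,0],[0.6,-0.12,0.174,0,0],[0.6,-0.159,0.231,0,0],[0.6,-0.159,0.231,0,0]]]'

```text
t: 16.48
eef_pos: [460.7, 184.3, 163.5]
orientation: [0.964, 0.267, -0.0, 0.001]
force: [-0.4, -0.2, 0.9]
width: 68.4
gripper_force: 0.0
```

Request:
step_arm --moves '[[[0.6,0,0,0.05,0],[0.6,0,0,0.1,0],[0.6,0,0,0.15,0],[0.6,0,0,0.16,0],[0.6,0,0,0.16,0]]]'

```text
t: 16.9
eef_pos: [460.0, 189.4, 66.3]
orientation: [0.963, 0.27, -0.002, -0.0]
force: [0.5, 0.4, 1.3]
width: 68.1
gripper_force: 0.0
```

```bash
python3 -c "
from h import *
plan([(461,190,8,31.3)])
snap('side','t7');snap('top','t7t')
cv2.imwrite('pics/t7c.png',cv2.resize(np.hstack([cv2.imread('pics/t7.png')[180:380,60:260],cv2.imread('pics/t7t.png')[120:320,60:260]]),(800,400)))"
```

```text
t 16.9 at [460.  189.4  66.3] hx 31.3 w 68.1 gf 0.0 F [0.5 0.4 1.3]
(461, 190, 8, 31.3) [0.002, -0.0, 0.0971] turn -0.0001 rows 1.4
```

View pics/t7c.png

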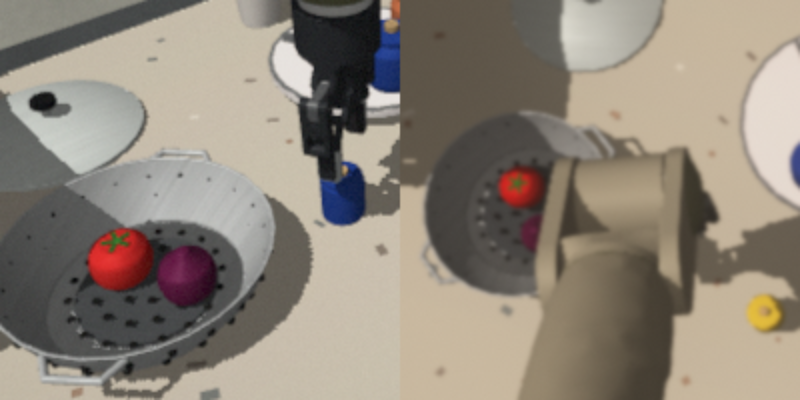

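Tomato and onion both lie in the colander, and the fingers are around the blue pot.

Request:
step_arm --moves '[[[0.6,0.001,0,0.04,0],[0.6,0.001,0,0.08,0],[0.6,0.001,0,0.095,0],[0.6,0.001,0,0.098,0],[0.6,0.001,0,0.098,0]]]'

```text
t: 17.42
eef_pos: [462.0, 189.8, 9.7]
orientation: [0.963, 0.27, 0.001, 0.0]
force: [-0.0, -0.2, 0.6]
width: 68.0
gripper_force: 0.0
```

Request:
step_arm --moves '[[[-1,0,0,0,0],[-1,0,0,0,0],[-1,0,0,0,0],[-1,0,0,0,0],[-1,0,0,0,0]]]'

```text
t: 17.83
eef_pos: [462.3, 189.9, 10.3]
orientation: [0.963, 0.27, 0.001, 0.0]
force: [-1.1, -0.4, 7.6]
width: 42.8
gripper_force: 60.3
```

Request:
step_arm --moves '[[[-1,0,0,-0.02,0],[-1,0,0,-0.06,0],[-1,0,0,-0.12,0],[-1,0,0,-0.18,0],[-1,0,0,-0.25,0]]]'

```text
t: 18.25
eef_pos: [460.6, 189.5, 160.0]
orientation: [0.963, 0.27, -0.001, -0.0]
force: [0.7, 0.3, -1.0]
width: 42.7
gripper_force: 61.1
```

Request:
step_arm --moves '[[[-1,0.025,0.052,0,0],[-1,0.051,0.107,0,0],[-1,0.078,0.162,0,0],[-1,0.105,0.217,0,0],[-1,0.132,0.272,0,0]]]'

```text
t: 18.67
eef_pos: [615.0, 90.2, 159.3]
orientation: [0.963, 0.27, 0.0, 0.0]
force: [-0.2, -0.2, -1.4]
width: 42.4
gripper_force: 61.1
```

Request:
step_arm --moves '[[[-1,0.026,0.059,0,0],[-1,0.026,0.059,0,0],[-1,0.026,0.059,0,0],[-1,0.026,0.059,0,0],[-1,0.026,0.059,0,0]]]'

```text
t: 19.08
eef_pos: [644.9, 70.0, 158.9]
orientation: [0.963, 0.27, 0.0, -0.0]
force: [1.0, 0.1, -1.3]
width: 42.6
gripper_force: 61.3
```

```bash
python3 -c "
from h import *
plan([(645,69,60,31.3),(645,69,41,31.3)])
print(blobs(snap('side'),'blue'))"
```

```text
t 19.1 at [644.9  70.  158.9] hx 31.3 w 42.6 gf 61.3 F [ 1.   0.1 -1.3]
(645, 69, 60, 31.3) [-0.0006, 0.0015, 0.1649] turn 0.0003 rows 2.4
(645, 69, 41, 31.3) [0.0, 0.0, 0.0317] turn 0.0 rows 0.5
[(119, [217, 148, 10, 26], [222.0, 161.3]), (667, [242, 190, 27, 36], [255.0, 207.6])]
```

Request:
step_arm --moves '[[[-1,0,0,0.06,0],[-1,0,0,0.12,0],[-1,0,0,0.17,0],[-1,0,0,0.18,0],[-1,0,0,0.185,0]]]'

```text
t: 19.55
eef_pos: [644.7, 69.7, 46.7]
orientation: [0.963, 0.27, -0.001, -0.0]
force: [0.4, 0.4, -1.2]
width: 42.7
gripper_force: 61.3
```

Request:
step_arm --moves '[[[-1,0,0,0.003,0],[-1,0,0,0.006,0],[-1,0,0,0.009,0],[-1,0,0,0.01,0],[-1,0,0,0.01,0]]]'

```text
t: 19.97
eef_pos: [645.8, 69.1, 42.1]
orientation: [0.963, 0.27, 0.001, 0.0]
force: [0.4, -0.5, -1.0]
width: 42.8
gripper_force: 61.3
```

Request:
step_arm --moves '[[[-1,0,0,0.003,0],[-1,0,0,0.004,0],[-1,0,0,0.004,0],[-1,0,0,0.004,0]]]'

```text
t: 20.3
eef_pos: [645.9, 69.1, 40.3]
orientation: [0.963, 0.27, 0.001, 0.0]
force: [-2.9, 0.3, 7.5]
width: 42.4
gripper_force: 62.3
```

Request:
step_arm --moves '[[[0.5,0,0,0,0],[0.5,0,0,0,0],[0.5,0,0,0,0],[0.5,0,0,0,0]]]'

```text
t: 20.63
eef_pos: [645.6, 69.1, 38.9]
orientation: [0.963, 0.27, -0.0, -0.0]
force: [0.0, -0.4, -0.3]
width: 64.3
gripper_force: 0.0
```

Request:
step_arm --moves '[[[0.5,0,0,-0.03,0],[0.5,0,0,-0.07,0],[0.5,0,0,-0.13,0],[0.5,0,0,-0.19,0],[0.2,0,0,-0.19,0]]]'

```text
t: 21.05
eef_pos: [648.3, 69.1, 160.8]
orientation: [0.963, 0.27, 0.006, 0.002]
force: [0.5, -0.4, 2.1]
width: 53.5
gripper_force: 0.0
```

```bash
python3 -c "
from h import *
plan([(538,26,154,31.3),(432,-17,154,5),(432,-17,20,5)])
snap('side','t8');t=snap('top','t8t')
cv2.imwrite('pics/t8c.png',cv2.resize(np.hstack([cv2.imread('pics/t8.png')[140:290,190:340],cv2.imread('pics/t8t.png')[160:310,200:350]]),(800,400),interpolation=2))"
```

```text
t 21.1 at [648.3  69.1 160.8] hx 31.3 w 53.5 gf 0.0 F [ 0.5 -0.4  2.1]
(538, 26, 154, 31.3) [-0.1944, -0.0342, 0.0113] turn -0.0 rows 2.8
(432, -17, 154, 5) [-0.1882, -0.0305, -0.0] turn 0.2192 rows 2.7
(432, -17, 20, 5) [0.0, 0.0, 0.2233] turn 0.0 rows 3.2
```

View pics/t8c.png

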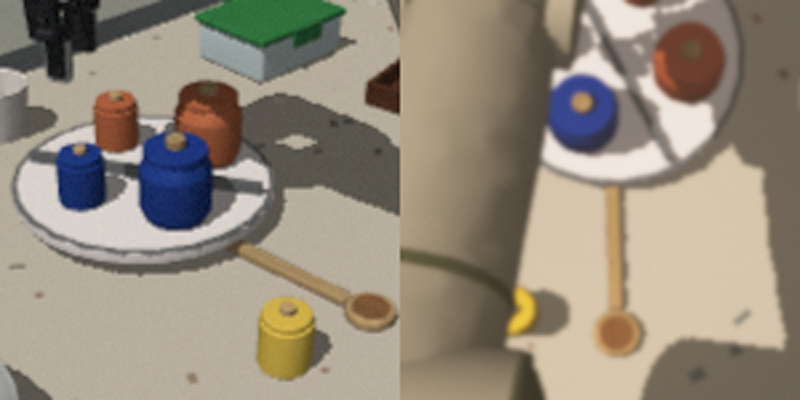

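Both pots stand upright in the proper halves. The spoon's tail is tucked under the deck edge: about 135 mm shows from head centre to the edge, where the text gives 157 mm. So I'll grip it near its centre of mass, pull it back about 40 mm, then lift.

Request:
step_arm --moves '[[[0.1,-0.06,-0.01,0,0],[0.1,-0.125,-0.02,0,0],[0.1,-0.19,-0.031,0,0],[0.1,-0.26,-0.043,0,0],[0.1,-0.33,-0.055,0,0]]]'

```text
t: 21.57
eef_pos: [458.3, -4.9, 151.4]
orientation: [0.963, 0.27, -0.001, -0.001]
force: [1.0, -1.4, 0.2]
width: 46.8
gripper_force: 0.0
```

Request:
step_arm --moves '[[[0.1,-0.049,-0.008,0,0.055],[0.1,-0.049,-0.008,0,0.11],[0.1,-0.049,-0.008,0,0.165],[0.1,-0.049,-0.008,0,0.219],[0.1,-0.049,-0.008,0,0.219]]]'

```text
t: 21.98
eef_pos: [432.7, -15.9, 152.0]
orientation: [0.999, 0.041, -0.001, -0.0]
force: [-0.5, -1.1, -0.2]
width: 46.8
gripper_force: 0.0
```

Request:
step_arm --moves '[[[0.1,0,0,0.05,0],[0.1,0,0,0.11,0],[0.1,0,0,0.17,0],[0.1,0,0,0.19,0],[0.1,0,0,0.19,0]]]'

```text
t: 22.4
eef_pos: [431.0, -15.2, 35.7]
orientation: [0.999, 0.045, -0.004, -0.001]
force: [0.0, 0.2, 0.4]
width: 46.9
gripper_force: 0.0
```

```bash
python3 -c "
from h import *
plan([(432,-17,2,5)])
snap('side','t9');t=snap('top','t9t')
cv2.imwrite('pics/t9c.png',cv2.resize(np.hstack([cv2.imread('pics/t9.png')[170:320,230:380],cv2.imread('pics/t9t.png')[190:340,200:350]]),(800,400),interpolation=2))"
```

```text
t 22.4 at [431.  -15.2  35.7] hx 5.2 w 46.9 gf 0.0 F [0.  0.2 0.4]
(432, -17, 2, 5) [0.0014, 0.0031, 0.0562] turn 0.0017 rows 0.8
```

View pics/t9c.png

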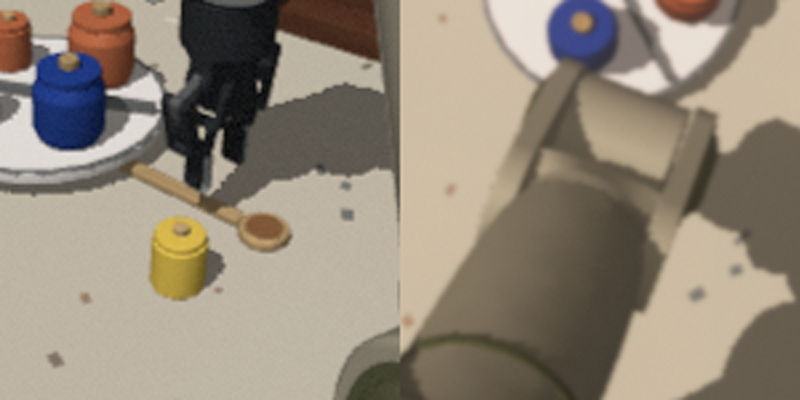

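Fingers straddle the handle as planned. I'll descend and close.

Request:
step_arm --moves '[[[0.1,0.001,0.002,0.03,0],[0.1,0.001,0.002,0.05,0],[0.1,0.001,0.002,0.058,0],[0.1,0.001,0.002,0.058,0],[0.1,0.001,0.002,0.058,0]]]'

```text
t: 22.92
eef_pos: [434.6, -17.2, 5.1]
orientation: [0.999, 0.044, 0.001, 0.0]
force: [-0.4, -1.7, -0.2]
width: 47.0
gripper_force: 0.0
```

Request:
step_arm --moves '[[[-1,0,0,0,0],[-1,0,0,0,0],[-1,0,0,0,0],[-1,0,0,0,0],[-1,0,0,0,0]]]'

```text
t: 23.33
eef_pos: [434.4, -17.2, 5.0]
orientation: [0.999, 0.044, 0.0, 0.0]
force: [-2.4, 0.1, 8.7]
width: 11.3
gripper_force: 58.7
```

Request:
step_arm --moves '[[[-1,0,0,0,0],[-1,0,0,0,0],[-1,0,0,0,0]]]'

```text
t: 23.58
eef_pos: [434.4, -17.2, 5.0]
orientation: [0.999, 0.044, 0.0, 0.0]
force: [-2.2, -0.1, 8.9]
width: 11.4
gripper_force: 58.7
```

Request:
step_arm --moves '[[[-1,-0.015,0,-0.003,0],[-1,-0.035,0,-0.003,0],[-1,-0.055,0,-0.003,0],[-1,-0.075,0,-0.003,0],[-1,-0.075,0,-0.003,0]]]'

```text
t: 24.0
eef_pos: [386.9, -20.6, 5.9]
orientation: [0.999, 0.044, -0.001, -0.0]
force: [0.4, -0.1, -1.1]
width: 11.4
gripper_force: 58.8
```

Request:
step_arm --moves '[[[-1,0,0,-0.01,0],[-1,0,0,-0.03,0],[-1,0,0,-0.07,0],[-1,0,0,-0.13,0],[-1,0,0,-0.13,0]]]'

```text
t: 24.42
eef_pos: [392.4, -21.9, 89.2]
orientation: [0.999, 0.044, 0.005, 0.002]
force: [0.5, -1.4, -0.8]
width: 11.3
gripper_force: 58.9
```

```bash
python3 -c "
from h import *
plan([])
snap('side','ta');t=snap('top','tat')
cv2.imwrite('pics/tac.png',cv2.resize(np.hstack([cv2.imread('pics/ta.png')[150:300,230:380],cv2.imread('pics/tat.png')[190:340,200:350]]),(800,400),interpolation=2))"
```

```text
t 24.4 at [392.4 -21.9  89.2] hx 5.0 w 11.3 gf 58.9 F [ 0.5 -1.4 -0.8]
```

View pics/tac.png

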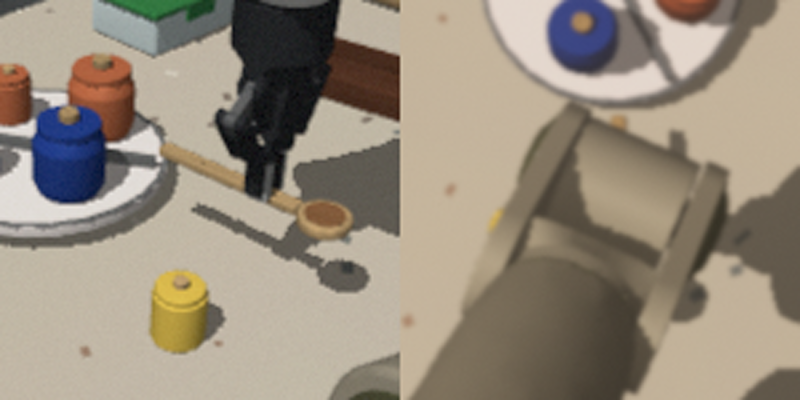

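The spoon hangs level, pulled clear of the turntable, with its head towards the robot. Next I carry it to the tray.

Request:
step_arm --moves '[[[-1,0.008,0.04,-0.03,0],[-1,0.021,0.1,-0.06,0],[-1,0.034,0.16,-0.067,0],[-1,0.047,0.22,-0.067,0],[-1,0.06,0.285,-0.067,0]]]'

```text
t: 24.93
eef_pos: [440.2, -189.6, 123.5]
orientation: [0.999, 0.044, -0.0, -0.0]
force: [0.7, 0.1, 0.4]
width: 11.6
gripper_force: 58.9
```

Request:
step_arm --moves '[[[-1,0.013,0.065,0,-0.01],[-1,0.027,0.13,0,-0.02],[-1,0.041,0.195,0,-0.03],[-1,0.055,0.26,0,-0.04],[-1,0.069,0.323,0,-0.04]]]'

```text
t: 25.35
eef_pos: [498.2, -379.4, 122.4]
orientation: [0.996, 0.086, -0.001, -0.001]
force: [0.5, -0.1, 0.0]
width: 11.1
gripper_force: 58.9
```

Request:
step_arm --moves '[[[-1,0.005,0.024,0,0],[-1,0.005,0.024,0,0],[-1,0.005,0.024,0.04,0],[-1,0.005,0.024,0.08,0],[-1,0.005,0.024,0.08,0]]]'

```text
t: 25.77
eef_pos: [501.7, -388.6, 70.4]
orientation: [0.996, 0.086, -0.003, -0.004]
force: [0.7, 1.3, -1.8]
width: 11.5
gripper_force: 58.9
```

```bash
python3 -c "
from h import *
plan([(503,-392,50,9.8),(503,-392,12,9.8)])
snap('side','tb');t=snap('top','tbt')
cv2.imwrite('pics/tbc.png',cv2.resize(np.hstack([cv2.imread('pics/tb.png')[110:260,290:440],cv2.imread('pics/tbt.png')[170:320,350:500]]),(800,400),interpolation=2))"
```

```text
t 25.8 at [ 501.7 -388.6   70.4] hx 9.8 w 11.5 gf 58.9 F [ 0.7  1.3 -1.8]
(503, -392, 50, 9.8) [0.0012, 0.006, 0.0339] turn 0.0002 rows 0.5
(503, -392, 12, 9.8) [0.0, 0.0, 0.0633] turn 0.0 rows 0.9
```

View pics/tbc.png

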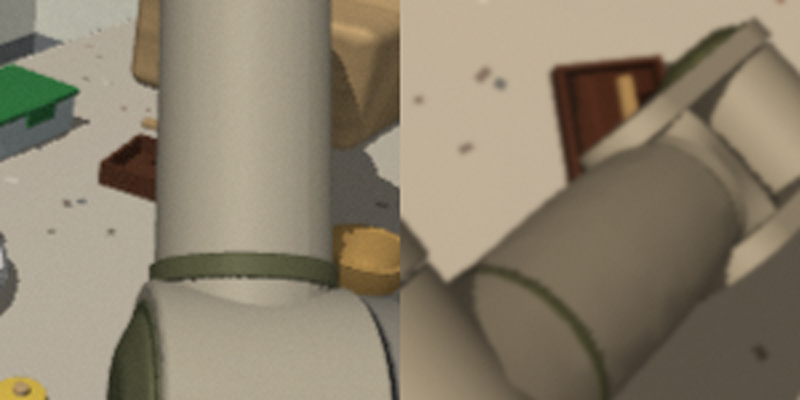

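The top view shows the spoon's tail inside the far end of the tray at about (435,198), parallel to the walls. I'll lower it.

Request:
step_arm --moves '[[[-1,0.001,0.002,0.03,0],[-1,0.001,0.002,0.06,0],[-1,0.001,0.002,0.08,0],[-1,0.001,0.002,0.09,0],[-1,0.001,0.002,0.094,0]]]'

```text
t: 26.28
eef_pos: [504.4, -392.3, 19.7]
orientation: [0.996, 0.086, -0.0, -0.0]
force: [-0.5, 0.1, 0.0]
width: 11.5
gripper_force: 58.9
```

Request:
step_arm --moves '[[[-1,0,0,0.003,0],[-1,0,0,0.005,0],[-1,0,0,0.007,0],[-1,0,0,0.007,0]]]'

```text
t: 26.62
eef_pos: [504.5, -392.6, 16.0]
orientation: [0.996, 0.085, 0.0, 0.0]
force: [-0.1, -0.0, 0.1]
width: 11.7
gripper_force: 58.9
```

Request:
step_arm --moves '[[[-1,0,0,0.002,0],[-1,0,0,0.004,0],[-1,0,0,0.005,0],[-1,0,0,0.005,0]]]'

```text
t: 26.95
eef_pos: [504.3, -392.4, 12.4]
orientation: [0.996, 0.085, -0.0, -0.0]
force: [1.4, -0.3, -0.5]
width: 11.6
gripper_force: 58.9
```

Request:
step_arm --moves '[[[-0.3,0,0,0,0],[-0.3,0,0,0,0],[-0.3,0,0,0,0],[-0.3,0,0,0,0]]]'

```text
t: 27.28
eef_pos: [504.3, -392.4, 12.6]
orientation: [0.996, 0.085, 0.0, 0.0]
force: [-0.2, -0.5, -1.2]
width: 29.8
gripper_force: 0.0
```

Request:
step_arm --moves '[[[-0.3,0,0,-0.03,0],[-0.3,0,0,-0.08,0],[-0.3,0,0,-0.14,0],[-0.3,0,0,-0.2,0],[-0.3,0,0,-0.25,0]]]'

```text
t: 27.7
eef_pos: [504.5, -392.5, 165.4]
orientation: [0.996, 0.085, 0.001, 0.001]
force: [0.9, -0.1, 0.0]
width: 29.9
gripper_force: 0.0
```

Request:
step_arm --moves '[[[-0.3,-0.06,0.03,0,0],[-0.3,-0.12,0.06,0,0],[-0.3,-0.18,0.09,0,0],[-0.3,-0.24,0.12,0,0],[-0.3,-0.3,0.15,0,0]]]'

```text
t: 28.12
eef_pos: [340.6, -512.6, 162.8]
orientation: [0.996, 0.086, 0.0, 0.0]
force: [0.5, -0.8, -0.1]
width: 29.7
gripper_force: 0.0
```

```bash
python3 -c "
from h import *
plan([])
snap('side','tc');t=snap('top','tct')
cv2.imwrite('pics/tcc.png',cv2.resize(np.hstack([cv2.imread('pics/tct.png')[120:320,60:480]]),(798,380),interpolation=2))"
```

```text
t 28.1 at [ 340.6 -512.6  162.8] hx 9.8 w 29.7 gf 0.0 F [ 0.5 -0.8 -0.1]
```

View pics/tcc.png

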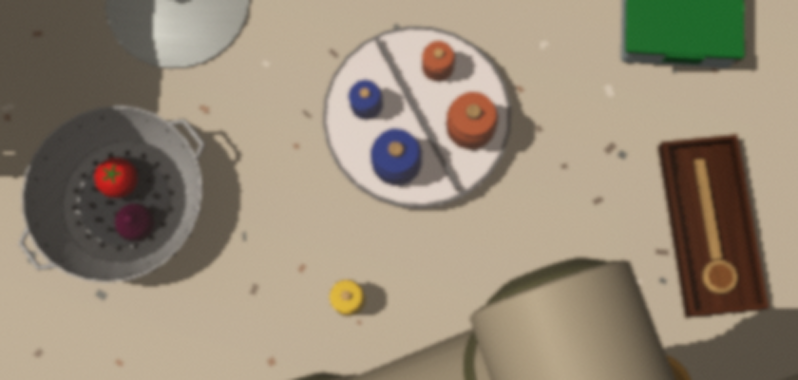

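All five things are in place: pots in their halves, tomato and onion in the colander, and the spoon flat in the tray. I'll let the arm settle, then hand in.

Request:
step_arm --moves '[[[-0.3,0,0,0,0],[-0.3,0,0,0,0],[-0.3,0,0,0,0],[-0.3,0,0,0,0],[-0.3,0,0,0,0]]]'

```text
t: 28.63
eef_pos: [343.1, -511.2, 162.6]
orientation: [0.996, 0.086, -0.0, -0.0]
force: [-0.1, -0.0, 0.5]
width: 30.5
gripper_force: 0.0
```

```bash
python3 -c "
from plant import *
print(close_job())"
```

```text
the job is handed in; nothing more can be done
None
```

I handed the job in at about 29 s of the 128 s allowed: the last picture shows both pots on the turntable in their own halves, the tomato and onion in the colander, the spoon flat in the tray, and the jars where they were; no verdict came back.

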